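# Check the hand brake of the decorating wheel

### The arm

A 7-joint arm with a two-finger parallel gripper is mounted at the origin on the work surface. World frame = base frame: x ahead of the robot, y to its left, z up, the work surface at z = 0. Lengths are in m, angles in rad, forces in N, time in s.
With the tool pointing down it reaches from about 0.425 to 0.925 m from the base axis. Payload 6.8 kg.
Tool frame: the origin (TCP) lies between the finger pads; the fingertips stand 17 mm ahead of it and the grasp point (between the pads) lies 2 mm behind it; z points along the fingers, x is the direction in which the jaws open and shut, and the axes are right-handed (so a half turn about z gives the same grasp; the last joint's range is limited). The gripper opens to 85 mm and grips with 20 to 120 N. Pads are 22 mm wide; open, the fingers measure 114 mm over their backs; the gripper's body (76 mm by 85 mm) begins 54 mm behind the grasp point. The pads swing forward as they close: fully open they stand 13 mm farther back than shut.
Start: joints at [1.173, 0.477, 0.022, 1.555, -0.011, 1.109, -0.083], TCP at [0.193, -0.647, 0.248] pointing down, gripper open.
Joint ranges: [-2.96, 2.96], [-0.34, 2.1], [-1.41, 1.46], [0.24, 2.44], [-1.37, 4.51], [0.17, 1.92], [-2.96, 2.96]. Speed limits (rad/s): [2.39, 2.39, 3.14, 3.14, 3.14, 3.14, 3.14].

### API

Orientations are given as a unit quaternion [w, x, y, z].
In Python, from station import readout, read_camera, get_calibration, bot, models gives the robot as it stands.
- The arm moves only by the tool carry_out, never from a script. Its argument "deltas" is a list of rows, each a list of 2 entries, a list of its own where there are three numbers: the shift along the tool's x, y, z in cm, then the turn about the tool's z in degrees. A call has 1 to 10 rows; each row is the pose to reach, as a shift and turn from the pose measured when the call began, along the tool's axes at that moment; what a row does not reach only later rows make up. A row lasts 1/8 s, in which the tool goes at most 62.5 mm and 10.7 degrees, less where a joint would pass 70% of its speed; a pose out of reach is approached as far as the arm can. A call with a gripper value outside its range is refused whole. "hand" is the opening, from 0 (shut) to 1 (fully open), set as the call begins (left out, the last holds). The fingers move at their own pace and stop on an object; "newtons" is the grip in N (left out, the last holds). Time passes only in rows, so rows that repeat a pose let the fingers close. It gives the time, the measured TCP pose, the force and the opening at its end, in the units of the state.
- readout.get_obs(): the state, without advancing time (a new reading comes with each control period).
- read_camera(name): name is "scene" or "top" or "wrist"; returns the picture (384x512x3 uint8, red, green, blue); there is no depth.
- get_calibration(name): a dict with "fov_y" (degrees; the focal length in pixels is half the picture's height over the tangent of half this angle, whatever the lens; pixels are square), "cx", "cy" (the principal point, pixels), "world_from_camera" (4x4, takes a point from camera to world coordinates). Camera axes: x right, y down, z forward; pixel columns grow to the right and rows downward; lengths in m; the calibration is good to about 2 mm. A picture is of the moment at which its call begins: read the wrist's pose just before it. get_calibration takes no time and is no camera call; for the wrist camera it gives the pose at the moment of the call.
- bot.hand_in(): hands the job in, once; it reports no verdict.
Trained networks look in the newest picture that a camera, given by its name, has taken for a name from the list of things; names that differ only in an ending like _2 or _b are one class to them, and where a whole thing is asked for, a point or a joint stands for the part that bears it (a point fixed in the world has none). Each returns a list of dicts, best first, with "score" (0 to 1); they miss things now and then, are a little off and sometimes report something else, mostly with a low value. They report only what shows in the picture. A call takes as long as a camera call.
- models.spot_in(query, camera): "centre" ([row, column] in pixels, amid what is visible of it).
The state is a dict: "t": time; "q": joint angles; "joint_vel": joint speeds; "joint_torque": joint torques, N m; "eef_pos": TCP position; "tool_rot": TCP orientation; "contact_force": force on the tool from outside, world axes, zero at the start; "torque": the same for the moment, N m; "gripper_width": opening from 0.0 (shut) to 1.0 (fully open).
Only numpy, scipy, OpenCV 4.12 (cv2) and the standard library are available. Lean on these libraries where they do the work, as an engineer would, in place of code of your own. Each camera call takes 0.05 s, during which the arm holds its last target. There are 200 camera calls.

### The job

Check the hand brake of the dish-decorating wheel: with the outside of the fingers, and without gripping anything, press the red lever in towards the black-sleeved bar until it comes up against its stop, short of the bar, and hold it there for a second. Let it spring all the way back out, then press it in to the stop a second time and finish while still holding it in. Press from the lever's outer side only, firmly but without forcing it; do not touch the bar or the lever's black inner face, and leave the dish and the other things on the table where they are.

Things in the scene. Friction and masses are not known exactly. Their poses are not given: they have to be found in the camera images.
- lever_press (a point): point on the outer (red) face of the brake lever where a hand presses: 120 mm from the hinge, half-way up the face, 85 mm above the table. Its axes turn with the lever: +y points straight out of the outer face (press along -y), -x points along the lever towards its tip, z is up
- lever_hinge (a point): the lever's hinge: vertical axis on the green brake housing; this point is on the axis at the lever's mid height, 85 mm above the table. lever_press lies 120 mm along -x and 6 mm along +y from it (axes of lever_press)
- brake_lever (a joint): lever angle in rad: 0 = fully out (its spring returns it there), growing as it is pressed in (counter-clockwise from above) to a hard stop at 0.26. At lever_press that is 31 mm; the spring resists with 2 N at first, 5.5 N just before the stop, then the force climbs steeply. Over 40 N is forcing it. At the stop a gap of 10 to 20 mm is left to the bar
- lever_blade: the red lever: a level blade 22 mm high (74 to 96 mm above the table), 12 mm thick with its black inner lining (on the side towards the bar), reaching 164 mm from the hinge to its rounded tip, only the table under it. Origin on the hinge axis, same axes as lever_press
- lever_inner: the black lining on the lever's inner face, towards the bar, 128 mm long, 18 mm high; not to be touched. Origin on the hinge axis
- bar: fixed level bar beside the lever, 26 mm thick in a black rubber sleeve, 170 mm long, axis 85 mm above the table; the origin is the end at the brake housing and the bar runs from it along -x of this body. The lever is on its +y side; not to be touched
- wheel: green decorating wheel, clamped to the table, base 260 x 220 mm; origin on the table under the centre of the round 210 mm aluminium wheel head, whose top is 125 mm above the table. The brake housing sticks out to 135 mm along -x, and the bar to 300 mm along -x, both turned with the base
- dish: white ceramic dish, 170 mm wide, 26 mm high, resting in the middle of the wheel head (head top 125 mm above the table, so the dish's rim is about 151 mm up); origin at the centre of its underside. To be left alone
- colour_cup: small blue ceramic cup, 64 mm wide, 40 mm high, standing on the table on the bar's side of the handle; origin at the centre of its underside. To be left alone
- paperweight: dark steel bar paperweight with a small brass stud, 150 x 24 x 26 mm, lying on the table on the lever's side; origin at the centre of its underside. To be left alone
- inkstone: dark rectangular inkstone, 150 x 100 x 24 mm, near a side of the table; origin at the centre of its underside. To be left alone
- ink_bowl: brown bowl, 110 mm wide, 60 mm high, near a side of the table; origin at the centre of its underside. To be left alone
- water_jar: green glass jar with wooden lid, 60 mm wide, 85 mm high, near a side of the table; origin at the centre of its underside. To be left alone
- seal_stamp: white stone seal, 24 x 24 x 76 mm, standing near a side of the table; origin at the centre of its underside. To be left alone

How it is judged:
By the outcome, as a careful person would: the job done as asked, in the order asked, and still so for the second after the job is handed in, while the arm keeps its last pose, push and grip.
It also fails if it takes over 38 s, if anything falls off the work surface, if the arm or the gripper's body presses on something with over 40 N, if the wrist force passes 120 N, or if a joint passes its speed limit or range.

## Working session

There is one attempt and no reset: what is moved stays moved. The work goes in short steps, Python scripts to look and compute and a tool call to move; the robot and the scene stay as the last step left them, time stands still between calls to the robot, and variables do not carry over. Pictures are saved under pics/ and viewed, about 8 in all and at most 12, crops included, and the job is handed in when it is done.

Besides the shell and the picture viewer there is one more tool, called after ">>>" in YAML: its name, and indented under it one key for each argument. carry_out: Moves the arm, as the interface text tells. Its arguments: {"type":"object","properties":{"deltas":{"type":"array"},"hand":{"type":"number"},"newtons":{"type":"number"}},"required":["deltas"]}

```bash
mkdir -p pics; cat > h.py <<'E'
import numpy as np, cv2
from station import readout, read_camera, get_calibration, bot, models
def ray(cal,r,c):
    f=192/np.tan(np.radians(cal['fov_y'])/2); M=np.array(cal['world_from_camera'])
    d=M[:3,:3]@np.array([(c-cal['cx'])/f,(r-cal['cy'])/f,1]); return M[:3,3],d
def atz(cal,r,c,z):
    o,d=ray(cal,r,c); return o+d*(z-o[2])/d[2]
def proj(cal,p):
    f=192/np.tan(np.radians(cal['fov_y'])/2); M=np.linalg.inv(np.array(cal['world_from_camera']))
    q=M[:3,:3]@np.array(p)+M[:3,3]; return [q[1]/q[2]*f+cal['cy'],q[0]/q[2]*f+cal['cx']]
def save(n,im,s=1):
    im=cv2.resize(im,None,fx=s,fy=s,interpolation=cv2.INTER_CUBIC); cv2.imwrite(f'pics/{n}.png',im[:,:,::-1])
E
python3 - <<'E'
from h import *
np.set_printoptions(precision=3,suppress=True)
o=readout.get_obs();print({k:np.round(v,3) for k,v in o.items()})
for cam in('top','scene'):
    im=read_camera(cam);save(cam+'1',im,1.5);c=get_calibration(cam);print(cam,c)
    for q,z in(('lever_blade',.096),('bar',.098),('dish',.14),('wheel',.1),('colour_cup',.03),('paperweight',.026)):
        for m in models.spot_in(q,cam)[:2]: print(q,m['score'],m['centre'],atz(c,*m['centre'],z))
E
```

```text
{'t': np.float64(0.0), 'q': array([ 1.173,  0.478,  0.022,  1.556, -0.012,  1.109, -0.083]), 'joint_vel': array([-0.   ,  0.001,  0.001, -0.002, -0.002,  0.002, -0.   ]), 'joint_torque': array([ -0.   , -59.644,   1.608, -28.119,   0.012,   0.009,  -0.   ]), 'eef_pos': array([ 0.193, -0.646,  0.247]), 'tool_rot': array([-0.001,  0.802, -0.598, -0.001]), 'contact_force': array([ 0.16 , -0.336, -0.12 ]), 'torque': array([-0.003,  0.007, -0.026]), 'gripper_width': np.float64(1.001)}
top {'fov_y': 57.001423233884694, 'cx': 251.53333380407292, 'cy': 192.9017106760754, 'world_from_camera': array([[ 0.017, -0.998,  0.06 ,  0.546],
       [-1.   , -0.017,  0.003, -0.012],
       [-0.002, -0.06 , -0.998,  1.297],
       [ 0.   ,  0.   ,  0.   ,  1.   ]])}
lever_blade 0.73 [216.8, 216.9] [0.535 0.108 0.096]
lever_blade 0.4 [210.2, 219.9] [0.557 0.098 0.096]
bar 0.55 [221.3, 234.3] [0.52  0.048 0.098]
dish 0.89 [158.6, 260.5] [ 0.729 -0.036  0.14 ]
dish 0.74 [223.3, 234.1] [0.515 0.047 0.14 ]
wheel 0.57 [187.5, 245.4] [0.635 0.013 0.1  ]
colour_cup 0.59 [252.5, 255.7] [ 0.41  -0.027  0.03 ]
colour_cup 0.23 [215.2, 219.3] [0.54  0.106 0.03 ]
paperweight 0.63 [199.0, 193.9] [0.596 0.199 0.026]
scene {'fov_y': 54.28711134466542, 'cx': 257.60895989462074, 'cy': 189.32718738850485, 'world_from_camera': array([[-0.173,  0.663, -0.728,  1.408],
       [ 0.985,  0.118, -0.127,  0.143],
       [ 0.002, -0.739, -0.674,  0.838],
       [ 0.   ,  0.   ,  0.   ,  1.   ]])}
lever_blade 0.83 [180.5, 293.9] [0.548 0.105 0.096]
bar 0.59 [173.1, 278.4] [0.524 0.054 0.098]
wheel 0.94 [240.8, 250.6] [0.805 0.02  0.1  ]
wheel 0.44 [181.4, 297.4] [0.555 0.116 0.1  ]
colour_cup 0.62 [163.1, 262.7] [ 0.399 -0.015  0.03 ]
paperweight 0.68 [216.6, 323.6] [0.615 0.205 0.026]
```

View pics/top1.png

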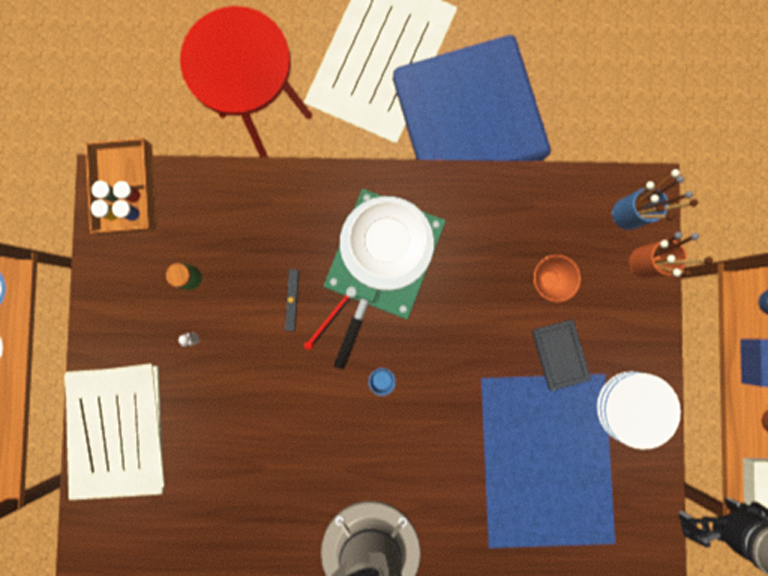

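View pics/scene1.png

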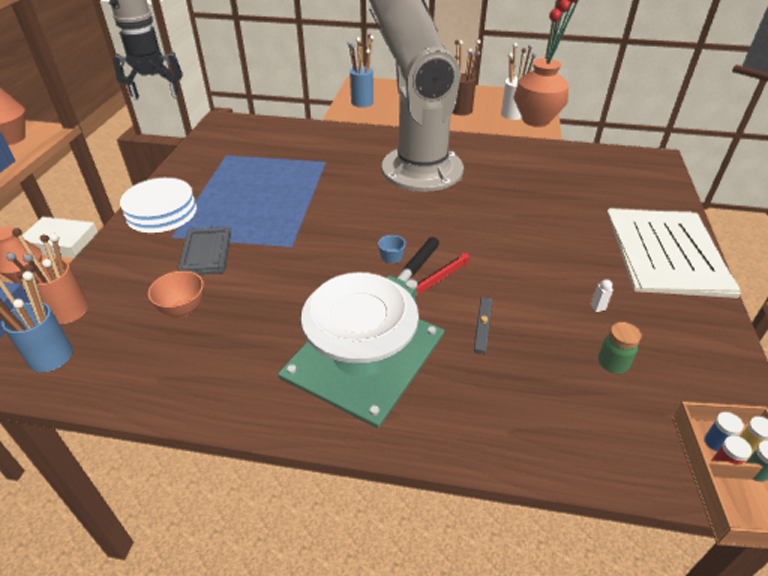

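```bash
cat > geo.py <<'E'
from h import *
from scipy.spatial.transform import Rotation as R
np.set_printoptions(precision=4,suppress=True)
def tool():
    o=readout.get_obs(); q=o['tool_rot']; return o,R.from_quat([q[1],q[2],q[3],q[0]]).as_matrix()
E
python3 - <<'E'
from geo import *
for cam in('top','scene'):
    im=read_camera(cam).astype(int);c=get_calibration(cam)
    r,g,b=im[...,0],im[...,1],im[...,2]
    m=((r>110)&(g<60)&(b<60)).astype(np.uint8)
    n,l,s,ce=cv2.connectedComponentsWithStats(m)
    for i in range(1,n):
        if s[i,4]<25: continue
        if not(150<ce[i][1]<260 and 190<ce[i][0]<330): continue
        ys,xs=np.where(l==i); pts=np.array([atz(c,y,x,.09)[:2] for y,x in zip(ys,xs)])
        k=pts.mean(0);u,sv,vt=np.linalg.svd(pts-k);d=vt[0]*-np.sign(vt[0][0]);t=(pts-k)@d
        w=(pts-k)@np.array([d[1],-d[0]])
        print(cam,s[i],k,'dir',d,np.degrees(np.arctan2(d[1],d[0])),'ends',k+d*t.min(),k+d*t.max(),t.max()-t.min(),np.percentile(w,[5,95]))
o,M=tool();print(M)
E
```

```text
top [202 198  30  36 161] [0.5345 0.1141] dir [-0.7973  0.6036] 142.87203631988555 ends [0.6011 0.0637] [0.4798 0.1555] 0.15209440999663007 [-0.0061  0.0061]
scene [279 172  33  24 119] [0.5519 0.1093] dir [-0.7934  0.6087] 142.50124130635456 ends [0.6102 0.0645] [0.4928 0.1546] 0.14800280075793343 [-0.0051  0.0051]
[[ 0.2858 -0.9583  0.0001]
 [-0.9583 -0.2858 -0.0001]
 [ 0.0001 -0.     -1.    ]]
```

```bash
python3 - <<'E'
from geo import *
im=read_camera('top');save('topc',im[165:260,180:300],6)
E
```

```text
(no output)
```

View pics/topc.png

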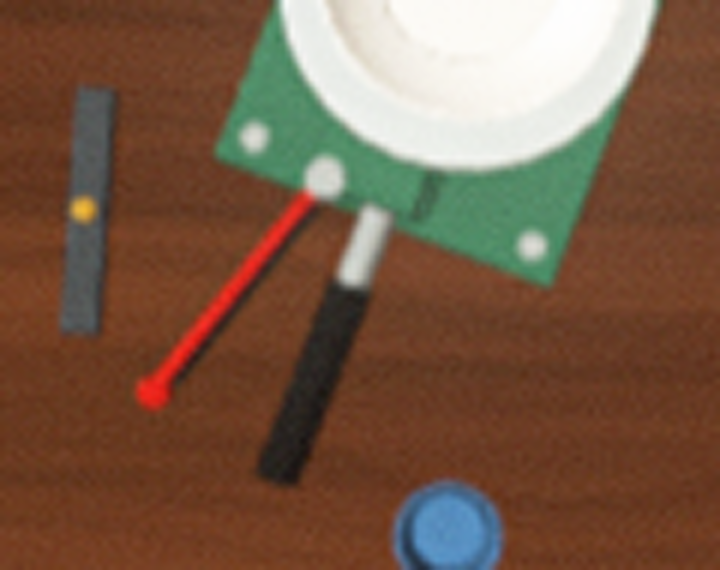

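>>> carry_out:
  deltas:
    - [[-2, -3, 0], -4]
    - [[-5, -8, 0], -12]
    - [[-9, -14, 0], -22]
    - [[-12, -20, 0], -32]
    - [[-16, -26, 0], -42]
    - [[-19, -32, 0], -52]
    - [[-23, -38, 0], -62]
    - [[-26, -44, 0], -72]
    - [[-29, -49, 0], -80]
    - [[-31, -52, 0], -85]
  hand: 0
  newtons: 20

```text
t: 2.1
eef_pos: [0.5963, -0.2086, 0.2486]
tool_rot: [0.0, 0.995, 0.102, 0.0]
contact_force: [-0.0, -0.4, -0.2]
gripper_width: 0.003
```

```bash
python3 - <<'E'
from geo import *
o,M=tool();print(o['t'],o['eef_pos'],M,o['gripper_width'])
n=np.array([.606,.796]);t=np.array([.518,.1335])+n*.06
d=np.r_[t,.25]-o['eef_pos'];print(t,M.T@d*100,'turn',np.degrees(np.arctan2(M[1,0],M[0,0]))-52.7)
E
```

```text
2.1 [ 0.5963 -0.2086  0.2486] [[ 0.979   0.2037  0.0006]
 [ 0.2037 -0.979  -0.0004]
 [ 0.0005  0.0006 -1.    ]] 0.0034495242945722995
[0.5544 0.1813] [  3.8393 -39.0245  -0.1609] turn -40.94375761769326
```

>>> carry_out:
  deltas:
    - [[0.5, -3, 0], -4]
    - [[1, -8, 0], -9]
    - [[1.5, -14, 0], -15]
    - [[2, -20, 0], -21]
    - [[2.5, -26, 0], -27]
    - [[3, -32, 0], -33]
    - [[3.5, -36, 0], -38]
    - [[3.8, -39, 0], -41]
    - [[3.8, -39, 0], -41]

```text
t: 3.22
eef_pos: [0.5528, 0.1832, 0.2486]
tool_rot: [0.0, 0.895, 0.446, 0.0]
contact_force: [0.4, -0.4, 1.1]
gripper_width: -0.001
```

```bash
python3 - <<'E'
from geo import *
o,M=tool();print(o['t'],o['eef_pos'],M,o['gripper_width'])
c=get_calibration('wrist');im=read_camera('wrist');save('w1',im,1.5);print(c)
print(models.spot_in('lever_blade','wrist')[:1])
print(proj(c,[.518,.1335,.085]),proj(c,[.61,.056,.096]),proj(c,o['eef_pos']+np.array([0,0,-.017])))
E
```

```text
3.225 [0.5528 0.1832 0.2486] [[ 0.6015  0.7988  0.0006]
 [ 0.7988 -0.6015  0.0002]
 [ 0.0005  0.0004 -1.    ]] -0.0011139605975339741
{'fov_y': 63.21429648902555, 'cx': 249.44522349919592, 'cy': 188.5015933770885, 'world_from_camera': array([[ 0.6018,  0.7606,  0.2434,  0.4903],
       [ 0.7986, -0.5732, -0.1835,  0.2308],
       [-0.0001,  0.3048, -0.9524,  0.3749],
       [ 0.    ,  0.    ,  0.    ,  1.    ]])}
[{'centre': [198.9, 181.1], 'score': 0.71}]
[np.float64(176.54544436640603), np.float64(186.1449750544274)] [np.float64(289.9130779062845), np.float64(184.97723965530622)] [np.float64(249.01315134661547), np.float64(248.71713941983086)]
```

View pics/w1.png

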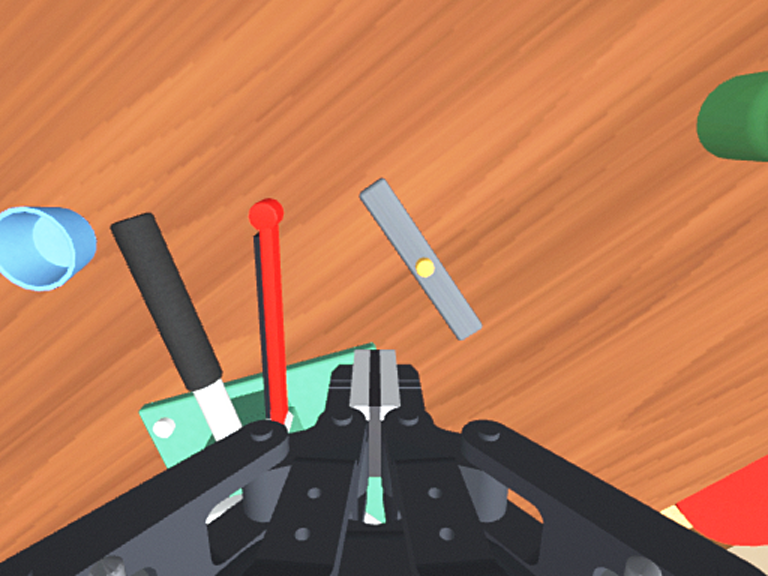

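```bash
python3 - <<'E'
from geo import *
o,M=tool();c=get_calibration('wrist');im=cv2.imread('pics/w1.png')[:,:,::-1];im=cv2.resize(im,(512,384),interpolation=cv2.INTER_AREA).astype(int)
red=(im[...,0]>130)&(im[...,1]<70)&(im[...,2]<70)
red[:,:150]=0;red[:,230:]=0
for r in range(130,284,12):
    x=np.where(red[r])[0]
    if len(x): print(r,x.min(),x.max(),im[r,x.min():x.max()+1,0],atz(c,r,x.max()+.5,.096)[:2])
R_=[];
for r in range(160,262):
    x=np.where(red[r])[0]; R_.append(atz(c,r,x.max()+.5,.096)[:2])
R_=np.array(R_);k=R_.mean(0);d=np.linalg.svd(R_-k)[2][0];d*=-np.sign(d[0]);print('edge',k,d,np.degrees(np.arctan2(d[1],d[0])))
ys,xs=np.where(red[:155]);print('tip rows',ys.min(),xs.mean());tip=atz(c,ys.min(),xs[ys<150].mean(),.096)[:2];print(tip)
n=np.array([-d[1],d[0]]);n*=np.sign(n[0]);print('n',n)
t=(tip-k)@d;press=k+d*(t-.044);print('press',press,'hinge',press-.12*d-.006*n)
# knuckle
for px in((288,177),(233,250),(245,220)):
    ro,rd=ray(c,*px);a=M.T@(ro-o['eef_pos']);b=M.T@rd;print('tool pt mm',px,(a-b*a[1]/b[1])*1000)
E
```

```text
142 167 188 [255 255 255 255 255 255 255 255 255 255 255 255 255 255 255 255 255 255
 253 253 254 252] [0.4947 0.1564]
154 173 185 [239 255 255 255 255 255 255 255 255 254 254 255 251] [0.5014 0.1471]
166 173 185 [140 245 255 255 255 255 255 255 255 254 254 254 254] [0.5098 0.1398]
178 174 186 [185 247 255 255 255 255 255 255 255 254 253 254 251] [0.519 0.133]
190 175 186 [219 255 255 255 255 255 255 255 255 254 254 254] [0.5279 0.1253]
202 176 187 [242 255 255 255 255 255 255 255 254 254 254 255] [0.5376 0.1182]
214 176 188 [142 238 255 255 255 255 255 255 255 254 253 254 251] [0.5475 0.1109]
226 177 188 [152 247 255 255 255 255 255 255 255 254 254 254] [0.5571 0.1027]
238 178 189 [197 250 255 255 255 255 255 255 254 253 254 253] [0.5675 0.095 ]
250 179 189 [227 255 255 255 255 255 255 255 254 254 255] [0.5776 0.0863]
262 180 189 [244 255 255 255 255 255 255 255 254 254] [0.588  0.0774]
274 180 190 [208 253 255 255 255 255 255 255 255 254 255] [0.5992 0.069 ]
edge [0.5451 0.1122] [-0.7852  0.6193] 141.73494285820388
tip rows 132 177.1057142857143
[0.4818 0.154 ]
n [0.6193 0.7852]
press [0.5203 0.1318] hinge [0.6108 0.0527]
tool pt mm (288, 177) [-29.5494   0.     -15.9983]
tool pt mm (233, 250) [ 0.7001  0.     35.6458]
tool pt mm (245, 220) [-15.1363   0.      21.2797]
```

>>> carry_out:
  deltas:
    - [[-0.3, 0, 3], -2]
    - [[-0.6, -0.1, 8], -4]
    - [[-1.0, -0.2, 12], -6]
    - [[-1.1, -0.2, 15], -6]
    - [[-1.1, -0.2, 16.3], -6]
    - [[-1.1, -0.2, 16.3], -6]

```text
t: 4.08
eef_pos: [0.5458, 0.1707, 0.0849]
tool_rot: [0.001, 0.872, 0.489, -0.001]
contact_force: [0.2, 0.6, 0.4]
gripper_width: 0.0
```

```bash
python3 - <<'E'
from geo import *
o,M=tool();print(o['t'],o['eef_pos'],M[:2,0],o['contact_force'])
c=get_calibration('wrist');im=read_camera('wrist');save('w2',im,1.5)
im=im.astype(int)
pr=np.array([.5195,.1325,.085]);print('press in tool mm',M.T@(pr-o['eef_pos'])*1000,proj(c,[.5195,.1325,.096]))
E
```

```text
4.075 [0.5458 0.1707 0.0849] [0.5208 0.8536] [0.1566 0.6321 0.4166]
press in tool mm [-46.3219  -2.5594   0.0575] [np.float64(275.6683378764382), np.float64(139.69233156930412)]
```

View pics/w2.png

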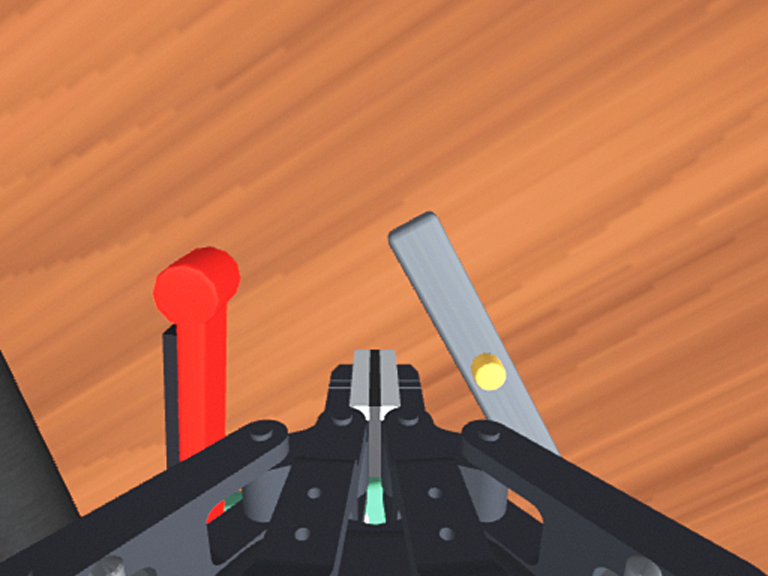

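>>> carry_out:
  deltas:
    - [[-1, -0.2, -0.2], 0]
    - [[-2, -0.2, -0.2], 0]
    - [[-2.8, -0.2, -0.2], 0]
    - [[-3.3, -0.2, -0.2], 0]
    - [[-3.7, -0.2, -0.2], 0]
    - [[-4.0, -0.2, -0.2], 0]
    - [[-4.0, -0.2, -0.2], 0]

```text
t: 5.0
eef_pos: [0.5238, 0.1389, 0.088]
tool_rot: [0.001, 0.872, 0.49, 0.0]
contact_force: [0.8, 2.6, 0.5]
gripper_width: 0.002
```

```bash
cat > st.py <<'E'
from geo import *
o,M=tool();pr=np.array([.5195,.1325,.085]);print(o['t'],o['eef_pos'],'press0 in tool mm',M.T@(pr-o['eef_pos'])*1000,'F tool',M.T@o['contact_force'],'torque',o['torque'])
E
python3 st.py; python3 - <<'E'
from geo import *
save('w3',read_camera('wrist'),1.5)
E
```

```text
5.0 [0.5238 0.1389 0.088 ] press0 in tool mm [-7.719  -0.3887  3.0354] F tool [ 2.6489 -0.6605 -0.5137] torque [ 0.5785 -0.0131 -0.0423]
```

View pics/w3.png

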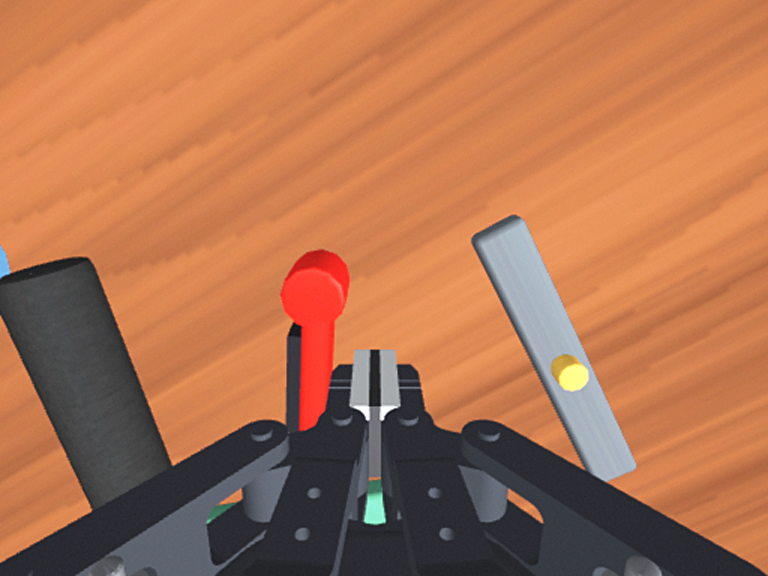

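>>> carry_out:
  deltas:
    - [[-0.5, 0, 0.1], 0]
    - [[-1.0, 0, 0.1], 0]
    - [[-1.5, 0, 0.1], 0]
    - [[-1.8, 0, 0.1], 0]
    - [[-2.0, 0, 0.1], 0]
    - [[-2.0, 0, 0.1], 0]

```text
t: 5.8
eef_pos: [0.5134, 0.1221, 0.0872]
tool_rot: [0.001, 0.872, 0.49, 0.001]
contact_force: [-0.5, 4.8, 1.3]
gripper_width: -0.001
```

```bash
python3 st.py
```

```text
5.8 [0.5134 0.1221 0.0872] press0 in tool mm [12.025  -0.2412  2.1915] F tool [ 3.8407 -2.9056 -1.3208] torque [ 1.0673 -0.0772 -0.0046]
```

>>> carry_out:
  deltas:
    - [[-0.15, 0, 0], 0]
    - [[-0.3, 0, 0], 0]
    - [[-0.3, 0, 0], 0]

```text
t: 6.18
eef_pos: [0.5121, 0.1197, 0.0872]
tool_rot: [0.001, 0.872, 0.49, 0.001]
contact_force: [0.9, 6.0, 0.1]
gripper_width: 0.002
```

>>> carry_out:
  deltas:
    - [[-0.15, 0, 0], 0]
    - [[-0.2, 0, 0], 0]
    - [[-0.2, 0, 0], 0]

```text
t: 6.55
eef_pos: [0.5113, 0.1183, 0.0873]
tool_rot: [0.0, 0.872, 0.49, 0.002]
contact_force: [0.9, 5.0, -1.2]
gripper_width: 0.001
```

```bash
python3 st.py
```

```text
6.55 [0.5113 0.1183 0.0873] press0 in tool mm [16.3875 -0.4314  2.3095] F tool [ 4.6953 -1.8127  1.1981] torque [ 1.0244 -0.3437 -0.0381]
```

>>> carry_out:
  deltas:
    - [[-0.1, 0, 0], 0]
    - [[-0.15, 0, 0], 0]
    - [[-0.15, 0, 0], 0]

```text
t: 6.92
eef_pos: [0.5108, 0.1173, 0.0873]
tool_rot: [0.0, 0.872, 0.49, 0.002]
contact_force: [2.1, 5.2, -0.6]
gripper_width: -0.001
```

>>> carry_out:
  deltas:
    - [[-0.1, 0, 0], 0]
    - [[-0.15, 0, 0], 0]
    - [[-0.15, 0, 0], 0]

```text
t: 7.3
eef_pos: [0.5104, 0.1164, 0.0873]
tool_rot: [-0.0, 0.872, 0.49, 0.003]
contact_force: [2.3, 6.0, 0.1]
gripper_width: 0.0
```

```bash
python3 st.py
```

```text
7.3 [0.5104 0.1164 0.0873] press0 in tool mm [18.4625 -0.5675  2.4146] F tool [ 6.2955 -1.15   -0.0263] torque [ 1.1035 -0.3884  0.0353]
```

>>> carry_out:
  deltas:
    - [[-0.15, 0, 0], 0]
    - [[-0.2, 0, 0], 0]
    - [[-0.2, 0, 0], 0]

```text
t: 7.68
eef_pos: [0.5103, 0.1162, 0.0875]
tool_rot: [-0.001, 0.871, 0.491, 0.005]
contact_force: [3.5, 7.3, -2.9]
gripper_width: 0.0
```

>>> carry_out:
  deltas:
    - [[-0.15, 0, 0], 0]
    - [[-0.2, 0, 0], 0]
    - [[-0.2, 0, 0], 0]

```text
t: 8.05
eef_pos: [0.5102, 0.1161, 0.0876]
tool_rot: [-0.002, 0.871, 0.491, 0.006]
contact_force: [3.1, 8.5, -5.2]
gripper_width: -0.005
```

```bash
python3 st.py; python3 - <<'E'
from geo import *
save('w4',read_camera('wrist'),1.5)
E
```

```text
8.05 [0.5102 0.1161 0.0876] press0 in tool mm [18.7879 -0.5536  2.8215] F tool [ 8.809  -1.7882  5.3332] torque [ 1.7275 -0.7883  0.0757]
```

View pics/w4.png

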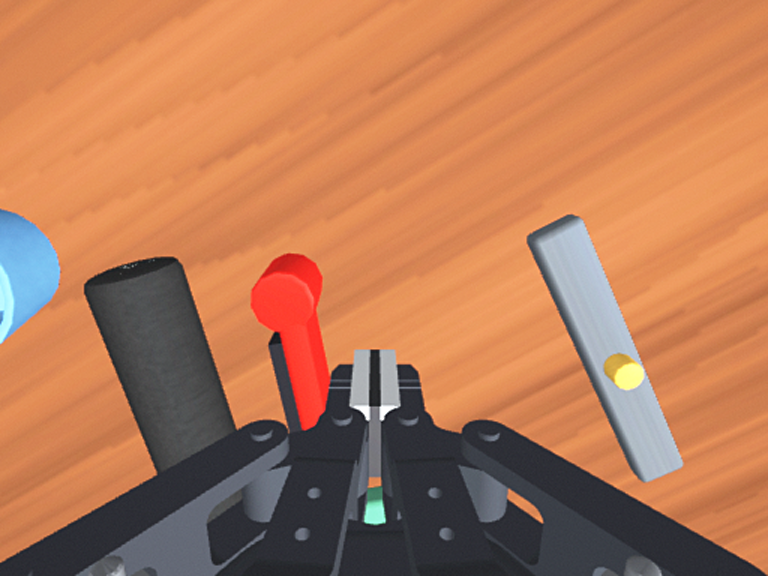

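```bash
python3 - <<'E'
from geo import *
o,M=tool();c=get_calibration('wrist')
p=atz(c,297/1.5,283/1.5,.096);h=np.array([.6108,.0527]);v=p[:2]-h;print(p,np.linalg.norm(v),np.degrees(np.arctan2(v[1],v[0])))
b=[atz(c,r/1.5,x/1.5,z) for r,x,z in((275,184,.085),(430,233,.085),(365,278,.096),(425,293,.096))];print(np.array(b))
e=b[1]-b[0];l=b[3]-b[2];print(np.degrees(np.arctan2(-e[1],-e[0])),np.degrees(np.arctan2(-l[1],-l[0])))
E
python3 st.py
```

```text
[0.4663 0.1148 0.096 ] 0.15732687710102577 156.74339703129024
[[0.4483 0.0907 0.085 ]
 [0.4974 0.0716 0.085 ]
 [0.4822 0.1022 0.096 ]
 [0.5005 0.0947 0.096 ]]
158.80638386906705 157.92484883090856
8.1 [0.5102 0.1162 0.0876] press0 in tool mm [18.7486 -0.5177  2.838 ] F tool [ 9.2294 -0.9314  4.5783] torque [ 1.7839 -0.815   0.017 ]
```

>>> carry_out:
  deltas:
    - [[-0.3, 0, 0], 0]
    - [[-0.4, 0, 0], 0]
    - [[-0.4, 0, 0], 0]
    - [[-0.4, 0, 0], 0]
    - [[-0.4, 0, 0], 0]
    - [[-0.4, 0, 0], 0]
    - [[-0.4, 0, 0], 0]
    - [[-0.4, 0, 0], 0]
    - [[-0.4, 0, 0], 0]
    - [[-0.4, 0, 0], 0]

```text
t: 9.35
eef_pos: [0.51, 0.1158, 0.0879]
tool_rot: [-0.003, 0.871, 0.492, 0.01]
contact_force: [6.1, 11.3, -8.8]
gripper_width: 0.005
```

```bash
python3 st.py
```

```text
9.35 [0.51   0.1158 0.0879] press0 in tool mm [19.134  -0.5131  3.238 ] F tool [12.6368 -0.6771  9.0668] torque [ 2.5106 -1.3826  0.0608]
```

>>> carry_out:
  deltas:
    - [[-0.3, 0, 0], 0]
    - [[-0.3, 0, 0], 0]
    - [[-0.3, 0, 0], 0]
    - [[-0.3, 0, 0], 0]
    - [[-0.3, 0, 0], 0]

```text
t: 9.98
eef_pos: [0.51, 0.1159, 0.0879]
tool_rot: [-0.004, 0.87, 0.493, 0.013]
contact_force: [5.3, 11.6, -8.8]
gripper_width: -0.004
```

>>> carry_out:
  deltas:
    - [[0.5, 0, 0], 0]
    - [[1.1, 0, 0], 0]
    - [[1.7, 0, 0], 0]
    - [[2.3, 0, 0], 0]
    - [[2.9, 0, 0], 0]
    - [[3.5, 0, 0], 0]
    - [[4.2, 0, 0], 0]
    - [[5.0, 0, 0], 0]
    - [[5.5, 0, 0], 0]
    - [[5.5, 0, 0], 0]

```text
t: 11.22
eef_pos: [0.5384, 0.1635, 0.0894]
tool_rot: [-0.004, 0.87, 0.493, 0.013]
contact_force: [-0.0, -1.0, 0.2]
gripper_width: -0.004
```

```bash
python3 st.py; python3 - <<'E'
from geo import *
o,M=tool();print(M)
c=get_calibration('wrist');im=read_camera('wrist');save('w5',im,1.5)
E
```

```text
11.225 [0.5384 0.1635 0.0894] press0 in tool mm [-36.4386  -0.2738   3.4158] F tool [-0.8614  0.4771 -0.244 ] torque [-0.0399  0.0135  0.0513]
[[ 0.5138  0.8577  0.0177]
 [ 0.8575 -0.5141  0.02  ]
 [ 0.0263  0.0049 -0.9996]]
```

View pics/w5.png

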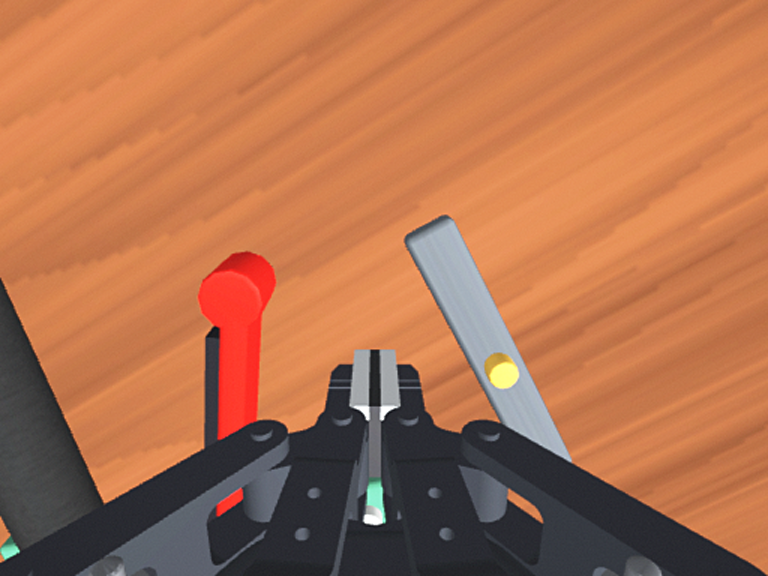

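>>> carry_out:
  deltas:
    - [[-0.8, 0, 0.1], 0]
    - [[-1.6, 0, 0.15], 0]
    - [[-2.2, 0, 0.15], 0]
    - [[-2.8, 0, 0.15], 0]
    - [[-3.4, 0, 0.15], 0]
    - [[-4.0, 0, 0.15], 0]
    - [[-4.5, 0, 0.15], 0]
    - [[-5.0, 0, 0.15], 0]
    - [[-5.3, 0, 0.15], 0]
    - [[-5.4, 0, 0.15], 0]

```text
t: 12.52
eef_pos: [0.511, 0.1178, 0.087]
tool_rot: [-0.005, 0.87, 0.493, 0.014]
contact_force: [0.6, 4.9, 2.2]
gripper_width: 0.001
```

>>> carry_out:
  deltas:
    - [[-0.15, 0, 0], 0]
    - [[-0.25, 0, 0], 0]
    - [[-0.25, 0, 0], 0]
    - [[-0.25, 0, 0], 0]

```text
t: 13.02
eef_pos: [0.5104, 0.1165, 0.0872]
tool_rot: [-0.005, 0.87, 0.493, 0.015]
contact_force: [0.7, 5.8, -1.8]
gripper_width: -0.0
```

```bash
python3 st.py
```

```text
13.025 [0.5104 0.1165 0.0872] press0 in tool mm [18.3066 -0.3532  2.7227] F tool [ 5.2563 -2.3713  1.9054] torque [ 1.1282 -0.2367 -0.041 ]
```

>>> carry_out:
  deltas:
    - [[-0.3, 0, 0], 0]
    - [[-0.4, 0, 0], 0]
    - [[-0.4, 0, 0], 0]
    - [[-0.4, 0, 0], 0]

```text
t: 13.52
eef_pos: [0.51, 0.116, 0.0875]
tool_rot: [-0.006, 0.869, 0.494, 0.018]
contact_force: [5.5, 10.7, -6.9]
gripper_width: -0.004
```

>>> carry_out:
  deltas:
    - [[-0.3, 0, 0], 0]
    - [[-0.4, 0, 0], 0]
    - [[-0.4, 0, 0], 0]
    - [[-0.4, 0, 0], 0]

```text
t: 14.02
eef_pos: [0.5099, 0.1159, 0.0879]
tool_rot: [-0.008, 0.869, 0.495, 0.021]
contact_force: [5.9, 11.5, -8.4]
gripper_width: -0.002
```

>>> carry_out:
  deltas:
    - [[-0.3, 0, 0], 0]
    - [[-0.4, 0, 0], 0]
    - [[-0.4, 0, 0], 0]
    - [[-0.4, 0, 0], 0]
    - [[-0.4, 0, 0], 0]
    - [[-0.4, 0, 0], 0]
    - [[-0.4, 0, 0], 0]
    - [[-0.4, 0, 0], 0]

```text
t: 15.02
eef_pos: [0.5099, 0.1159, 0.0882]
tool_rot: [-0.009, 0.868, 0.496, 0.025]
contact_force: [5.9, 11.5, -8.7]
gripper_width: -0.004
```

```bash
python3 st.py; python3 - <<'E'
from geo import *
save('w6',read_camera('wrist'),1.5);save('s6',read_camera('scene')[90:280,180:400],3.4)
E
```

```text
15.025 [0.5099 0.1159 0.0882] press0 in tool mm [18.9334 -0.1659  4.2445] F tool [12.4436 -0.804   9.4022] torque [ 2.4013 -1.1898  0.0405]
```

View pics/w6.png

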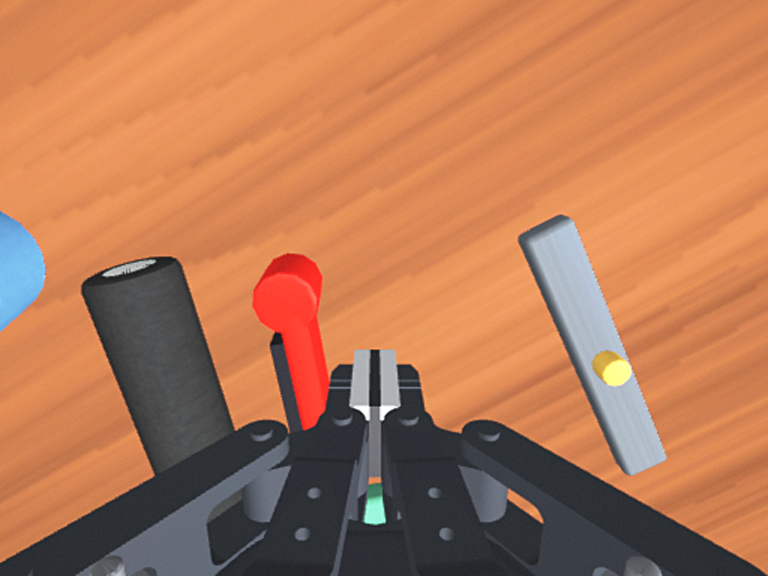

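View pics/s6.png

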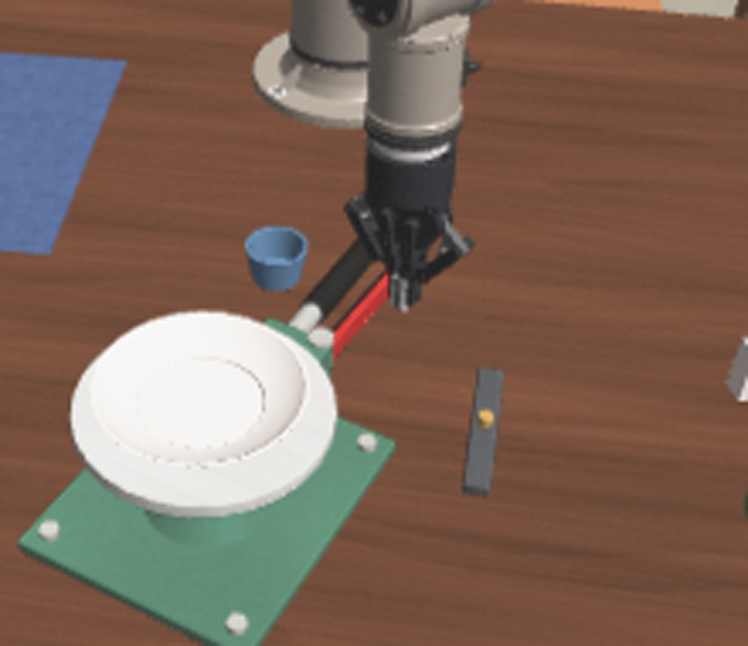

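```bash
python3 -c "
from geo import *
print(bot.hand_in())"
```

```text
the job is handed in; nothing more can be done
None
```

I pressed the red lever in to its stop twice with the back of the shut fingers, let it spring out in between, and handed the job in at about 15 s while still holding it in. The hand-in gave no verdict.

- **First press:** the tool stopped moving while the force kept rising. The wrist picture put the lever at 156.7°, against 156.6° expected at the stop. I held it for about 2 s at up to about 13 N.
- **Release:** I backed off 55 mm. The wrist picture showed the lever sprung out and clear of the fingers, with force near zero.
- **Second press:** the tool stopped at the same place, within about 0.2 mm, and the lever looked the same in the picture. The last reading was about 12.5 N along the press direction, well under 40 N.

**Checks:** the last pictures show a gap between the lever and the bar, and the dish, cup and paperweight look undisturbed. The gripper's knuckle passes over the bar; I estimated that clearance rather than measuring it, but no force pointed to contact there.

**Off the plan:** while holding, the tool tilted by about 3° and a vertical force of about 9 N built up from friction on the lever.

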